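# Swing the lasting jack to its setting mark and lock it

## Task

The last on the lasting jack has to stand at its setting mark before the insole is tacked on. Loosen the jack's wing knob until the clamp is free, swing the last round until the tip of the brass pointer stands on the dotted setting line of the graduated ring, and screw the knob fully tight again. Leave the polish tin, the shoe brush and the thread spool round it standing where they are.

Things in the scene. Friction and masses are not known exactly. Their poses are not given: they have to be found in the camera images.
- jack: Fixed base of the lasting jack: dark iron flange 170 mm across, 13 mm high, with three bolted feet out to 125 mm from its centre. Origin: on the bench, on the upright axis about which turntable and last swing; z up. The bracket with the wing knob stands on its -x side. On the flange lies a white metal ring with dark ticks every 5 degrees. Behind the jack stands a fixed block of awls, 150 mm high.
- head (a joint): Swing of the turntable with column and wooden last about the jack's upright axis, rad, counterclockwise from above positive. 0: pointer on the setting line; stops at -0.92 and 0.6; starts between -0.85 and -0.42. With the clamp free it turns against an even 0.3 N m (2 N at the toe) and stays where it is left; the tight clamp holds it against some 3 N m.
- knob (a joint): Turn of the black wing knob on its screw, rad. 0: fully tight, at its stop; grows as it is loosened (counterclockwise, looking down on the knob's top); other stop at 1.5. The clamp shoe leaves the turntable at about 0.75. It turns against 0.35 N m, rising from 0.75 down to about 0.65 N m when tight, and stays where it is left. Starts between 0 and 0.12.
- knob_grip (a point): Grip point in the wing knob, about 79 mm above the bench. z: outward along the screw, 32 degrees from vertical, leaning away from the jack's column; x: along the wings. The wings form one flat-sided bar 50 mm long (x) and 12 mm thick (y), from 20 mm below this point to 7 mm above it (9 mm at the ends); 27 mm below this point is the bracket's round boss, 25 mm wide.
- toe_grip (a point): Point on the flat upturned sole of the brown wooden last, 206 mm above the bench, on its midline, 20 mm behind the toe's tip, 153 mm from the swing axis. x: toward the tip, z: up. The toe is 53 mm wide here, 66 mm wide 10 mm nearer the axis, 25 mm thick, free beside and below. The last is 246 x 80 mm; its heel, 98 to 206 mm above the bench, reaches 73 mm behind the axis.
- pointer_tip (a point): Tip of the small brass pointer that is fixed to the turntable, 77 mm from the swing axis and 18 mm above the bench, just over the graduated ring.
- mark (a point): The setting line: the longest and thickest radial line on the graduated ring, with a round dot at its inner end. This point lies on the line, 77 mm from the swing axis, 14.5 mm above the bench.
- polish_tin: Bystander: flat round metal tin, 78 mm across, 27 mm high. Origin: centre of its underside.
- brush: Bystander: wooden shoe brush, 90 x 52 x 44 mm. Origin: centre of its underside.
- spool: Bystander: wooden spool of brown thread, 53 mm across, 62 mm high, upright. Origin: centre of its underside.

How it is judged (in metres and radians):
On the way, in this order (a step that is already met when the one before it is completed fails the run):
1. the knob is loosened, so that the clamp is free (value of joint knob above 0.7 rad), for 0.2 s.
2. with the knob still loose, the last is swung until the pointer stands on the setting line (within 0.05 rad) (value of joint knob above 0.65 rad and value of joint head between -0.05 and 0.05 rad), for 0.2 s.
3. the knob is tight again (within 0.25 rad of its tight stop) (value of joint knob below 0.25 rad), for 0.2 s.
At the end, for the whole second after the job is handed in: the knob is tight (within 0.25 rad of its tight stop) and the last stands still with the pointer on the setting line (within 0.05 rad, 4 mm at the pointer's tip) (value of joint knob below 0.25 rad and value of joint head between -0.05 and 0.05 rad and velocity of joint head between -0.05 and 0.05 rad/s); the robot touches nothing.
It fails at once if the polish tin, the brush or the spool is shifted by more than 25 mm (distance of any of polish_tin, brush, spool from where it was at the start of the episode above 0.025 m).
It also fails if it takes over 72 s, if anything falls off the work surface, if the arm or the gripper's body presses on something with over 40 N, if the wrist force passes 120 N, or if a joint passes its speed limit or range.

## Robot

A 7-joint arm with a two-finger parallel gripper is mounted at the origin on the work surface; the furniture and walls round the work are solid. World frame = base frame: x ahead of the robot, y to its left, z up, the work surface at z = 0. Lengths are in mm, angles in rad, forces in N, time in s.
With the tool pointing down it reaches from about 425 to 875 mm from the base axis. Payload 4.7 kg.
Tool frame: the origin (TCP) lies at the very end of the fingers, on their centre line; the grasp point (between the pads) lies 19 mm behind it (r.hold_point_z is the distance from the TCP to the grasp point, in mm); z points along the fingers, y is the line along which they close (so a half turn about z gives the same grasp; the last joint's range is limited). The gripper opens to 85 mm and grips with 20 to 120 N. Pads are 22 mm wide; open, the fingers measure 114 mm over their backs; the gripper's body (76 mm by 85 mm) begins 54 mm behind the grasp point. The pads swing forward as they close: fully open they stand 13 mm farther back than shut.
Start: joints at [-1.266, 0.321, -0.07, 1.45, 0.023, 1.371, -0.057], TCP at [186.394, 622.721, 231.349] pointing down, gripper open.
Joint ranges: [-2.86, 2.86], [-0.3, 2.09], [-1.38, 1.24], [0.06, 2.45], [-1.56, 4.7], [0.09, 2.05], [-2.69, 2.69]. Speed limits (rad/s): [2.57, 2.57, 3.14, 3.14, 3.14, 3.14, 3.14].

## Interface

Orientations are given as a unit quaternion [w, x, y, z].
In Python, from workcell import r, imaging gives the robot as it stands (r), with the cameras (imaging).
- The arm moves only by the shell command python3 nudge.py 'ROWS' [FORCE]. ROWS is a JSON list of rows, 1 to 5 of them, each of 7 numbers: dx, dy, dz in mm, then a rotation vector rx, ry, rz in rad, then the finger opening in mm; each row shifts and turns the commanded pose from where the row before left it, along the tool's axes as they then stand; what a row does not reach is not made up. A row lasts 1/8 s, in which the tool goes at most 62.5 mm and 0.188 rad, less where a joint would pass 70% of its speed; a pose out of reach is approached as far as the arm can. The fingers move at their own pace and stop on an object; FORCE is the grip in N (left out, the last holds). Time passes only in rows, so rows that do not move let the fingers close. It prints the time, the measured TCP pose, the force, the opening and the grip force at its end.
- r.read_state(): the state, without advancing time (a new reading comes with each control period).
- imaging.camera(name): name is "scene" or "top" or "wrist"; returns the picture (384x512x3 uint8, blue, green, red); there is no depth.
- imaging.camera_info(name): a dict with "camera_matrix" (3x3 intrinsics, pixels), "dist_coeffs" ([k1, k2, p1, p2, k3] as OpenCV has them; the pictures are not rectified), "R" (3x3) and "t" (3): a world point X has camera coordinates R X + t. Camera axes: x right, y down, z forward; pixel columns grow to the right and rows downward; lengths in mm; the calibration is good to about 2 mm. A picture is of the moment at which its call begins: read the wrist's pose just before it. camera_info takes no time and is no camera call; for the wrist camera it gives the pose at the moment of the call.
- r.close_job(): hands the job in; it is judged then, once.
The state is a dict: "clock": time; "q": joint angles; "joint_vel": joint speeds; "tau": joint torques, N m; "ee_pos": TCP position; "tool_rot": TCP orientation; "wrist_force": force on the tool from outside, world axes, zero at the start; "moment": the same for the moment, N m; "width": finger opening in mm; "gripper_force": force on a finger pad.
Only numpy, scipy, OpenCV 4.12 (cv2) and the standard library are available. Lean on these libraries where they do the work, as an engineer would, in place of code of your own. Each camera call takes 0.05 s, during which the arm holds its last target. There are 200 camera calls.

## Working session

There is one attempt and no reset: what is moved stays moved. The work goes in short steps, Python scripts to look and compute and a shell command to move; the robot and the scene stay as the last step left them, time stands still between calls to the robot, and variables do not carry over. Pictures are saved under pics/ and viewed, at most 10 in all, crops included, and the job is handed in when it is done.

```bash
ls; mkdir -p pics; python3 - <<'E'
from workcell import r, imaging
import cv2,numpy as np
s=r.read_state();print(s)
for n in("top","scene"):
    cv2.imwrite(f"pics/{n}0.png",imaging.camera(n)); i=imaging.camera_info(n); print(n,i)
E
```

```text
nudge.py
pics
workcell.py
{'clock': 0.0, 'q': array([-1.26593442,  0.32181934, -0.07009856,  1.45166889,  0.02261302,
        1.37080261, -0.05693056]), 'joint_vel': array([-4.28671335e-05,  6.82759607e-04, -1.87753434e-03, -1.34128028e-03,
        1.41691411e-03,  1.52104326e-03,  2.76704989e-04]), 'tau': array([-3.02617182e-04, -4.93586183e+01, -3.82444058e-01, -3.14330220e+01,
        1.29819833e-02,  1.13224695e-02, -8.82022306e-06]), 'ee_pos': array([186.23286023, 622.18912327, 230.22905612]), 'tool_rot': array([-8.52612962e-05,  1.44861592e-01,  9.89451467e-01, -9.51617822e-04]), 'wrist_force': array([-0.12272347,  0.59648774, -0.07772743]), 'moment': array([ 0.05374077, -0.01034541,  0.01263014]), 'gripper_force': 0.0, 'width': 85.56759644081457}
top {'camera_matrix': array([[477.15347442,   0.        , 248.78933763],
       [  0.        , 477.15347442, 190.13033028],
       [  0.        ,   0.        ,   1.        ]]), 'dist_coeffs': array([-0.10854952,  0.        ,  0.        ,  0.        ,  0.        ]), 'R': array([[ 0.42931522, -0.90311236, -0.00874739],
       [-0.70848921, -0.33075838, -0.62341153],
       [ 0.56011738,  0.27383749, -0.78184496]]), 't': array([-484.05176777,  376.24978414,  738.51675868])}
scene {'camera_matrix': array([[356.11932191,   0.        , 253.90870453],
       [  0.        , 356.11932191, 188.57438123],
       [  0.        ,   0.        ,   1.        ]]), 'dist_coeffs': array([-0.02276352,  0.        ,  0.        ,  0.        ,  0.        ]), 'R': array([[-0.9844346 , -0.17418025, -0.02344679],
       [-0.06779917,  0.49945092, -0.86368516],
       [ 0.16214742, -0.84865188, -0.50348604]]), 't': array([486.69698787, 294.0834083 , 585.08575198])}
```

```bash
python3 - <<'E'
import cv2,numpy as np
for n in("top","scene"):
    cv2.imwrite(f"pics/{n}0b.png",cv2.resize(cv2.imread(f"pics/{n}0.png"),(800,600),interpolation=cv2.INTER_CUBIC))
E
```

```text
(no output)
```

View pics/top0b.png

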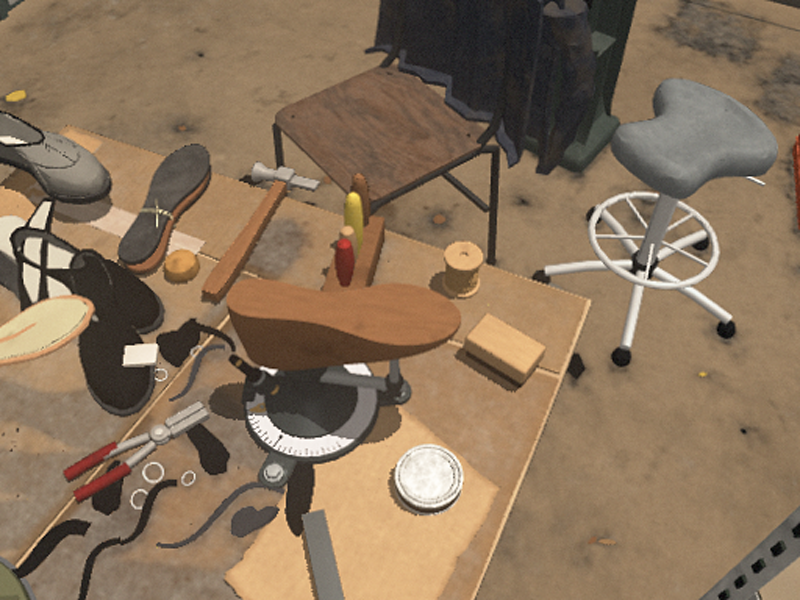

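View pics/scene0b.png

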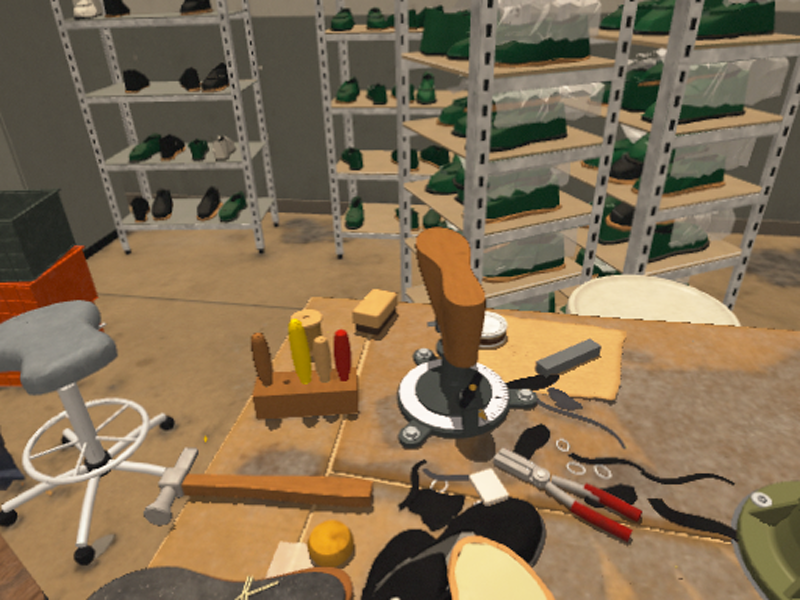

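```bash
cat > h.py <<'E'
from workcell import r, imaging
import cv2,numpy as np
def ray(i,uv):
    uv=np.asarray(uv,float).reshape(-1,1,2)
    n=cv2.undistortPoints(uv,i["camera_matrix"],i["dist_coeffs"]).reshape(-1,2)
    R=np.array(i["R"]);t=np.array(i["t"])
    d=np.c_[n,np.ones(len(n))]@R
    return -R.T@t, d/np.linalg.norm(d,axis=1)[:,None]
def plane(i,uv,z):
    c,d=ray(i,uv); return c+d*((z-c[2])/d[:,2])[:,None]
def proj(i,X):
    X=np.asarray(X,float).reshape(-1,3)
    return cv2.projectPoints(X,cv2.Rodrigues(np.array(i["R"]))[0],np.array(i["t"]),i["camera_matrix"],i["dist_coeffs"])[0].reshape(-1,2)
def tri(a,b):
    (c1,d1),(c2,d2)=a,b; d1=d1[0];d2=d2[0]
    k=np.linalg.lstsq(np.c_[d1,-d2],c2-c1,rcond=None)[0]
    p,q=c1+k[0]*d1,c2+k[1]*d2
    return (p+q)/2,np.linalg.norm(p-q)
E
python3 - <<'E'
from h import *
from scipy.optimize import least_squares
c0={"top":(199,259),"scene":(291,254)}
for n in c0:
    im=cv2.imread(f"pics/{n}0.png");i=imaging.camera_info(n)
    g=im.astype(int);m=((g.min(2)>165)&(g.max(2)-g.min(2)<35)).astype(np.uint8)
    c=plane(i,c0[n],14)[0]; print(n,"cen guess",c, "cam",ray(i,(0,0))[0])
    v,u=np.nonzero(m);P=plane(i,np.c_[u,v],14)
    P=P[np.linalg.norm(P[:,:2]-c[:2],axis=1)<105]
    # outer boundary: farthest point per angular bin, iterated
    cc=c[:2]
    for _ in range(8):
        d=P[:,:2]-cc;a=np.arctan2(d[:,1],d[:,0]);rr=np.hypot(*d.T)
        b=((a+np.pi)/(2*np.pi)*72).astype(int);E=[]
        for k in range(72):
            s=np.nonzero(b==k)[0]
            s=s[(rr[s]<92)] if len(s) else s
            if len(s): E.append(P[s[np.argmax(rr[s])],:2])
        E=np.array(E)
        f=least_squares(lambda x:np.hypot(*(E-x[:2]).T)-x[2],[*cc,80],loss='soft_l1',f_scale=1.0)
        cc=f.x[:2]
    print(f.x,len(E),np.round(np.median(abs(f.fun)),2))
print(proj(imaging.camera_info("top"),[[0,0,0],[186,622,230]]),proj(imaging.camera_info("scene"),[[0,0,0],[186,622,230]]))
E
```

```text
top cen guess [ 436.57770526 -222.94974567   14.        ] cam [  60.72362889 -514.93893735  807.72987347]
[ 444.51913909 -218.13240738   78.19673977] 33 0.45
scene cen guess [ 442.82612565 -202.06706405   14.        ] cam [404.18981987 434.42690087 559.98946734]
[ 447.36080318 -216.53644645   79.67813596] 55 0.55
[[ -40.55945275  415.03896024]
 [-223.37398129  139.08434941]] [[  543.77283189   363.72284658]
 [10675.39167178 21787.11479826]]
```

```bash
python3 - <<'E'
import cv2,numpy as np
a=cv2.imread("pics/top0.png")[200:310,120:280]; b=cv2.imread("pics/scene0.png")[205:305,240:360]
a=cv2.resize(a,(800,550),interpolation=cv2.INTER_CUBIC);b=cv2.resize(b,(720,600),interpolation=cv2.INTER_CUBIC)
cv2.imwrite("pics/topc.png",a);cv2.imwrite("pics/scenec.png",b)
E
```

```text
(no output)
```

View pics/topc.png

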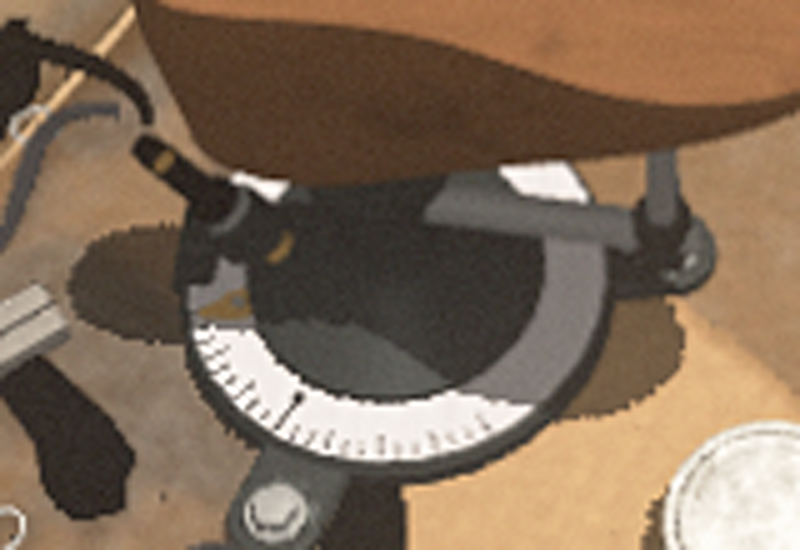

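View pics/scenec.png

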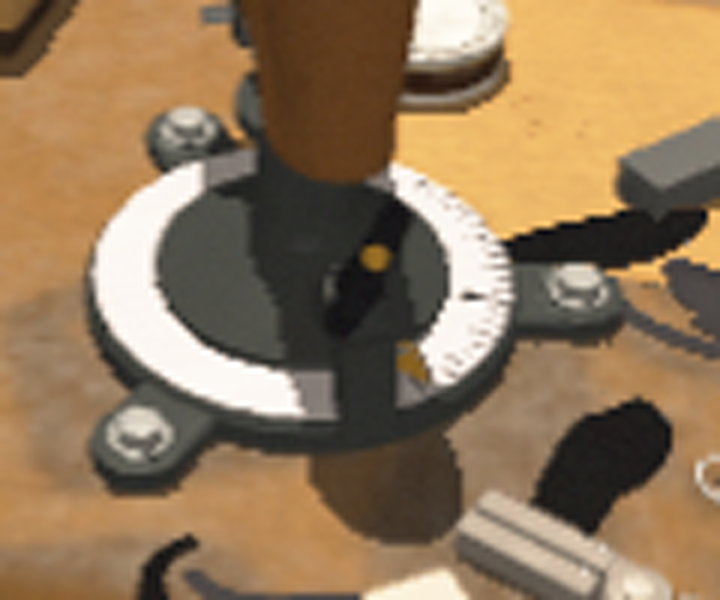

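```bash
python3 - <<'E'
from h import *
T=imaging.camera_info("top");S=imaging.camera_info("scene")
t=lambda x,y:(120+(x+.5)/5-.5,200+(y+.5)/5-.5); s=lambda x,y:(240+(x+.5)/6-.5,205+(y+.5)/6-.5)
c=np.array([446,-217.3])
for nm,a,b,z in(("mark_in",t(298,398),s(470,296),13.5),("mark_out",t(280,430),s(497,297),13.5),("ptr",t(197,313),s(427,383),18)):
    for i,p in((T,a),(S,b)):
        P=plane(i,p,z)[0];d=P[:2]-c;print(nm,P.round(1),np.hypot(*d).round(1),np.arctan2(d[1],d[0]).round(3))
    print(" tri",tri(ray(T,a),ray(S,b)))
for a,b in((t(160,162),s(375,258)),(t(283,247),s(375,258))):print("brass",tri(ray(T,a),ray(S,b)))
print("wing ends scene z80",plane(S,[s(340,325),s(397,212)],84).round(1))
print("top ends",plane(T,[t(140,140),t(235,215)],84).round(1))
for n,sc in(("top",T),("scene",S)):
  print(n)
# toe tip / bystanders (800x600 px)
f=.64
print("toe tip top",plane(T,(461*f,317*f),206).round(0),"heel",plane(T,(229*f,295*f),206).round(0))
print("toe scene",plane(S,(440*f,231*f),206).round(0))
print("tin",plane(T,(429*f,475*f),27).round(0),plane(S,(490*f,326*f),27).round(0))
print("brush",plane(T,(508*f,340*f),44).round(0),"spool",plane(T,(464*f,256*f),62).round(0))
print("awl",plane(T,(358*f,180*f),130),plane(S,(303*f,400*f),20))
E
```

```text
mark_in [ 382.8 -210.4   13.5] 63.6 3.032
mark_in [ 381.6 -211.9   13.5] 64.6 3.059
 tri (array([ 381.9873504 , -210.757286  ,   14.67946556]), np.float64(0.6890352251894664))
mark_out [ 368.4 -211.1   13.5] 77.8 3.061
mark_out [ 371.4 -212.9   13.5] 74.7 3.082
 tri (array([ 369.94226758, -211.47014605,   13.89282173]), np.float64(3.240045544099743))
ptr [ 395.7 -158.8   18. ] 77.2 2.281
ptr [ 396.1 -156.4   18. ] 78.8 2.257
 tri (array([ 396.18875294, -158.07586516,   16.48566749]), np.float64(0.26563145999696613))
brass (array([ 416.40093999, -142.83737055,   84.33978208]), np.float64(1.436790746731828))
brass (array([ 419.14720546, -186.84585991,   49.13303752]), np.float64(2.453615921788343))
wing ends scene z80 [[ 426.4 -107.8   84. ]
 [ 410.9 -170.    84. ]]
top ends [[ 420.8 -130.6   84. ]
 [ 408.1 -179.5   84. ]]
top
scene
toe tip top [[ 499. -381.  206.]] heel [[ 424. -152.  206.]]
toe scene [[ 485. -366.  206.]]
tin [[ 407. -393.   27.]] [[ 398. -380.   27.]]
brush [[ 609. -413.   44.]] spool [[ 701. -315.   62.]]
awl [[ 709.33872122 -154.6374218   130.        ]] [[ 660.92814827 -155.44239051   20.        ]]
```

```bash
python3 - <<'E'
from h import *
T=imaging.camera_info("top");S=imaging.camera_info("scene")
t=lambda x,y:(120+(x+.5)/5-.5,200+(y+.5)/5-.5); s=lambda x,y:(240+(x+.5)/6-.5,205+(y+.5)/6-.5)
c=np.array([446,-217.3]);B=np.array([416.4,-142.8,84.3])
u=(B[:2]-c)/np.hypot(*(B[:2]-c));th=np.radians(32);n=np.r_[u*np.sin(th),np.cos(th)]
e1=np.r_[u*np.cos(th),-np.sin(th)];e2=np.cross(n,e1)  # e1 outward-down, e2 tangential
print("n",n,"e1",e1,"e2",e2)
def onp(i,p):
    C,d=ray(i,p);k=((B-C)@n)/(d@n);return C+k[:,None]*d
for nm,i,p in(("S",S,[s(340,325),s(397,212)]),("T",T,[t(140,145),t(240,222),t(175,143),t(150,170)])):
    X=onp(i,p)-B;print(nm,np.c_[X@e1,X@e2].round(1))
# dark-mask of knob in scene: report region
im=cv2.imread("pics/scene0.png").astype(int)
E
cat > st.py <<'E'
from h import *
from scipy.spatial.transform import Rotation as Ro
s=r.read_state();q=s["tool_rot"];M=Ro.from_quat([q[1],q[2],q[3],q[0]]).as_matrix()
E
python3 nudge.py '[[-62,-20,0,0,0,-0.18,85],[-60,-30,0,0,0,-0.18,85],[-60,-30,0,0,0,-0.18,85]]'; python3 -c "
from st import *
print(s['q'],s['ee_pos'],M)"
```

```text
n [-0.19566683  0.49247225  0.8480481 ] e1 [-0.31313238  0.78812035 -0.52991926] e2 [-0.9293345  -0.36923894  0.        ]
S [[ 20.6 -18.2]
 [-15.5  11.3]]
T [[ 13.4 -10.9]
 [-46.7  39.5]
 [ -5.3  -6.1]
 [  4.8   2.7]]
clock: 0.48
ee_pos: [346.6, 529.1, 231.2]
tool_rot: [-0.0, -0.123, 0.992, -0.0]
wrist_force: [1.3, 0.9, 0.1]
width: 85.1
gripper_force: 0.0
[-0.99946196  0.28360431 -0.04125198  1.49826335  0.01186789  1.36038335
  0.7768315 ] [346.60680665 529.06203192 231.18782642] [[-9.69506647e-01 -2.45064965e-01 -1.53629951e-04]
 [-2.45064891e-01  9.69506599e-01 -3.91557404e-04]
 [ 2.44902253e-04 -3.41968199e-04 -9.99999912e-01]]
```

```bash
cat > geo.py <<'E'
import numpy as np
from scipy.spatial.transform import Rotation as Ro
c=np.array([446,-217.3]);B=np.array([416.4,-142.8,84.3])
u=(B[:2]-c)/np.hypot(*(B[:2]-c));th=np.radians(32)
n=np.r_[u*np.sin(th),np.cos(th)];e1=np.r_[u*np.cos(th),-np.sin(th)];e2=np.cross(n,e1)
G=B-6*n; W0=-0.681   # wing angle in (e1,e2)
def tool(k,tilt,shift,up=2):
    """grasp point and tool matrix at knob turn k (from start), tilt about y toward outward w"""
    w=np.cos(W0+k)*e1+np.sin(W0+k)*e2;y=np.cross(n,w)
    a=np.cos(tilt)*n+np.sin(tilt)*w; z=-a
    yy=y; x=np.cross(yy,z); P=G+shift*w+up*n
    return P,np.c_[x,yy,z]
E
python3 - <<'E'
from geo import *
h=np.array([np.cos(1.884),np.sin(1.884)]);l=np.array([-h[1],h[0]])
def clr(X,hw=28):
    d=X[:,:2]-c;a=d@h;b=abs(d@l)
    dist=np.where(a<73-hw,b-hw,np.hypot(np.maximum(a-(73-hw),0),b)-hw)
    dz=np.maximum(98-X[:,2],X[:,2]-206)
    return np.maximum(dist,dz).min()
g=np.linspace(-1,1,15)
def box(P,M,hx,hy,z0,z1):
    A=np.array([(i*hx,j*hy,k) for i in g for j in g for k in np.linspace(z0,z1,12)])
    return P+A@M.T
for tilt in(0,10,20,30):
  for sh in(0,8):
    o=[]
    for k in(0,.3,.6,.95):
        P,M=tool(k,np.radians(tilt),sh,3)
        o.append((round(clr(box(P,M,42,42,-200,-54)),1),round(clr(box(P,M,11,35 if k==0 else 24,-54,10)),1)))
    P,M=tool(0,np.radians(tilt),sh,3)
    print(tilt,sh,o,"wrist",(P-200*M[:,2]).round(0))
E
```

```text
0 0 [(np.float64(-15.4), np.float64(-6.3)), (np.float64(-6.2), np.float64(-0.2)), (np.float64(-1.6), np.float64(3.1)), (np.float64(-2.5), np.float64(1.9))] wrist [378. -46. 251.]
0 8 [(np.float64(-8.7), np.float64(-1.0)), (np.float64(0.7), np.float64(4.5)), (np.float64(5.1), np.float64(7.7)), (np.float64(4.2), np.float64(7.0))] wrist [381. -39. 248.]
10 0 [(np.float64(-3.8), np.float64(-5.5)), (np.float64(5.7), np.float64(-0.3)), (np.float64(10.3), np.float64(2.9)), (np.float64(9.3), np.float64(2.3))] wrist [390. -18. 234.]
10 8 [(np.float64(3.1), np.float64(0.5)), (np.float64(12.6), np.float64(6.3)), (np.float64(17.0), np.float64(9.0)), (np.float64(16.2), np.float64(8.9))] wrist [393. -11. 231.]
20 0 [(np.float64(7.9), np.float64(-4.1)), (np.float64(17.5), np.float64(1.6)), (np.float64(22.0), np.float64(4.5)), (np.float64(21.1), np.float64(3.9))] wrist [404.   6. 213.]
20 8 [(np.float64(15.0), np.float64(0.5)), (np.float64(24.4), np.float64(6.1)), (np.float64(28.8), np.float64(9.9)), (np.float64(27.9), np.float64(8.5))] wrist [406.  13. 210.]
30 0 [(np.float64(19.4), np.float64(-4.9)), (np.float64(28.9), np.float64(1.4)), (np.float64(33.3), np.float64(5.0)), (np.float64(32.4), np.float64(3.5))] wrist [417.  25. 187.]
30 8 [(np.float64(26.5), np.float64(0.9)), (np.float64(35.8), np.float64(6.2)), (np.float64(40.1), np.float64(9.4)), (np.float64(39.3), np.float64(8.7))] wrist [420.  32. 184.]
```

```bash
cat > plan.py <<'E'
from st import *
def rows(p,R,N,hold=True,width=None,up=None):
    """tool-axis rows from the measured pose to grasp point p (tool matrix R) in N even steps"""
    tcp=p+19*R[:,2] if hold else p
    rv=Ro.from_matrix(M.T@R).as_rotvec()/N; D=(tcp-s["ee_pos"])/N; A=M.copy()
    print("target",tcp.round(1),"dist/row",np.linalg.norm(D).round(1),"rot/row",np.linalg.norm(rv).round(3),"q",s["q"].round(2))
    for k in range(N):
        print((A.T@D).round(1).tolist(),rv.round(3).tolist()); A=A@Ro.from_rotvec(rv).as_matrix()
E
python3 - <<'E'
from plan import *; from geo import *
P,R=tool(0,np.radians(20),10,3);R=R@np.diag([-1,-1,1.])
print(P,R)
rows(P-110*R[:,2],R,12)
E
```

```text
[ 420.4049525  -135.829548     77.63868224] [[ 0.38810443  0.91917927  0.06696583]
 [ 0.62540456 -0.20929934 -0.75170667]
 [-0.67693728  0.33362142 -0.65608891]]
target [414.3 -67.4 137.3] dist/row 50.6 rot/row 0.19 q [-1.    0.28 -0.04  1.5   0.01  1.36  0.78]
[6.7, -49.6, 7.8] [0.051, -0.07, 0.169]
[-1.1, -49.6, 10.2] [0.051, -0.07, 0.169]
[-8.5, -48.2, 13.1] [0.051, -0.07, 0.169]
[-15.4, -45.4, 16.3] [0.051, -0.07, 0.169]
[-21.5, -41.3, 19.8] [0.051, -0.07, 0.169]
[-26.6, -36.1, 23.5] [0.051, -0.07, 0.169]
[-30.4, -30.0, 27.2] [0.051, -0.07, 0.169]
[-32.9, -23.1, 30.8] [0.051, -0.07, 0.169]
[-33.9, -15.8, 34.1] [0.051, -0.07, 0.169]
[-33.4, -8.2, 37.1] [0.051, -0.07, 0.169]
[-31.5, -0.7, 39.6] [0.051, -0.07, 0.169]
[-28.2, 6.4, 41.6] [0.051, -0.07, 0.169]
```

```bash
python3 nudge.py '[[10,-45,0,0.05,-0.07,0.165,85],[1,-45,2,0.05,-0.07,0.165,85],[-6,-44,4,0.05,-0.07,0.165,85],[-13,-42,7,0.05,-0.07,0.165,85],[-19,-38,11,0.05,-0.07,0.165,85]]'; python3 - <<'E'
from plan import *; from geo import *
P,R=tool(0,np.radians(20),10,3);R=R@np.diag([-1,-1,1.])
rows(P-190*R[:,2],R,9)
E
```

```text
clock: 1.1
ee_pos: [356.9, 305.2, 230.9]
tool_rot: [0.183, 0.29, 0.934, -0.1]
wrist_force: [0.2, -0.6, -0.2]
width: 84.9
gripper_force: 0.0
target [409.   -7.3 189.8] dist/row 35.5 rot/row 0.149 q [-1.09 -0.01  0.02  1.9   0.41  1.4  -0.2 ]
[-20.1, -24.5, 16.0] [0.041, -0.055, 0.132]
[-22.2, -21.0, 18.1] [0.041, -0.055, 0.132]
[-23.7, -17.2, 20.1] [0.041, -0.055, 0.132]
[-24.5, -13.1, 22.0] [0.041, -0.055, 0.132]
[-24.7, -8.9, 23.8] [0.041, -0.055, 0.132]
[-24.3, -4.7, 25.4] [0.041, -0.055, 0.132]
[-23.2, -0.4, 26.8] [0.041, -0.055, 0.132]
[-21.5, 3.6, 28.0] [0.041, -0.055, 0.132]
[-19.2, 7.5, 28.9] [0.041, -0.055, 0.132]
```

```bash
python3 nudge.py '[[-20,-24,16,0.041,-0.055,0.132,85],[-22,-21,18,0.041,-0.055,0.132,85],[-24,-17,20,0.041,-0.055,0.132,85],[-24,-13,22,0.041,-0.055,0.132,85],[-25,-9,24,0.041,-0.055,0.132,85]]'; python3 - <<'E'
from plan import *; from geo import *
P,R=tool(0,np.radians(20),10,3);R=R@np.diag([-1,-1,1.])
rows(P-190*R[:,2],R,5)
E
```

```text
clock: 1.72
ee_pos: [386.9, 132.9, 207.4]
tool_rot: [0.299, 0.575, 0.743, -0.166]
wrist_force: [0.6, 0.6, -0.2]
width: 84.8
gripper_force: 0.0
target [409.   -7.3 189.8] dist/row 28.6 rot/row 0.119 q [-1.01 -0.01  0.09  2.05  0.6   1.5  -0.84]
[-19.6, -4.0, 20.4] [0.033, -0.043, 0.106]
[-19.0, -1.3, 21.3] [0.033, -0.043, 0.106]
[-18.1, 1.4, 22.1] [0.033, -0.043, 0.106]
[-16.8, 4.0, 22.8] [0.033, -0.043, 0.106]
[-15.3, 6.4, 23.3] [0.033, -0.043, 0.106]
```

```bash
python3 nudge.py '[[-20,-4,20,0.033,-0.043,0.106,50],[-19,-1,21,0.033,-0.043,0.106,50],[-18,1,22,0.033,-0.043,0.106,50],[-17,4,23,0.033,-0.043,0.106,40],[-15,6,23,0.033,-0.043,0.106,40]]';python3 nudge.py '[[0,0,0,0,0,0,40]]'; python3 - <<'E'
from plan import *; from geo import *
P,R=tool(0,np.radians(20),10,3);R=R@np.diag([-1,-1,1.])
rows(P-110*R[:,2],R,3)
w=imaging.camera_info("wrist");im=imaging.camera("wrist");pp=proj(w,[G,P,B]);print(pp)
import pickle;pickle.dump(w,open("w1.pkl","wb"))
cv2.imwrite("pics/w1r.png",im);cv2.imwrite("pics/w1.png",cv2.resize(im,(800,600),interpolation=cv2.INTER_CUBIC))
E
```

```text
clock: 2.35
ee_pos: [409.0, -6.5, 190.3]
tool_rot: [0.361, 0.751, 0.515, -0.202]
wrist_force: [-0.0, -0.1, -0.4]
width: 40.0
gripper_force: 0.0
clock: 2.48
ee_pos: [408.7, -7.5, 190.1]
tool_rot: [0.361, 0.75, 0.515, -0.204]
wrist_force: [-0.1, 0.5, 0.3]
width: 39.9
gripper_force: 0.0
target [414.3 -67.4 137.3] dist/row 26.7 rot/row 0.001 q [-0.87  0.08  0.23  2.09  0.68  1.52 -1.24]
[0.1, 0.1, 26.7] [-0.0, -0.0, 0.001]
[0.1, 0.1, 26.7] [-0.0, -0.0, 0.001]
[0.1, 0.0, 26.7] [-0.0, -0.0, 0.001]
[[254.70669976 181.50281311]
 [254.73933374 174.90715639]
 [254.70975094 184.7775385 ]]
```

View pics/w1.png

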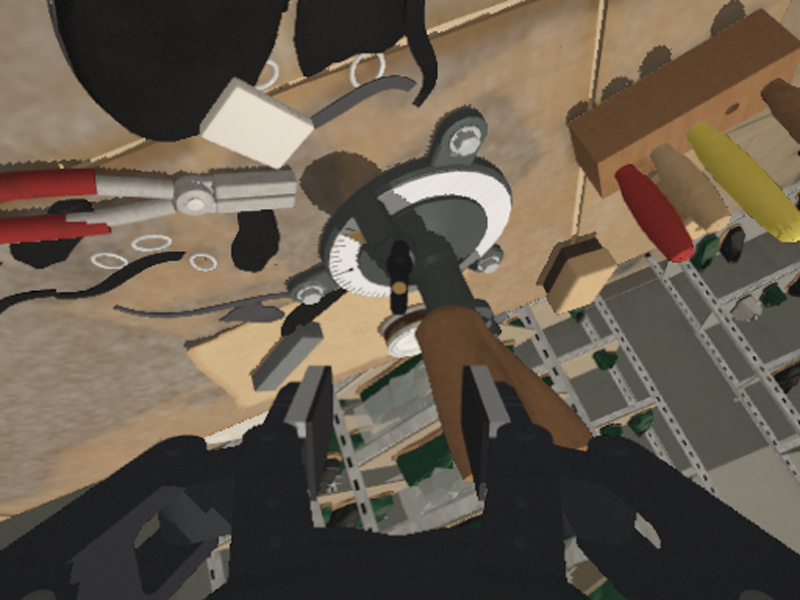

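```bash
python3 - <<'E'
from h import *; from geo import *; import pickle
w=pickle.load(open("w1.pkl","rb"))
_,R=tool(0,np.radians(20),10,3);R=R@np.diag([-1,-1,1.]);P=tool(0,np.radians(20),10,3)[0]
h=np.array([np.cos(1.884),np.sin(1.884)]);l=np.array([-h[1],h[0]])
for px,z in(((466,475),206),((480,480),206),((418,322),98),((440,308),98),((432,380),150),((486,345),206)):
    X=plane(w,(px[0]*.64,px[1]*.64),z)[0];d=X[:2]-c
    print(px,z,X.round(0),"rear",(d@h).round(1),"lat",(d@l).round(1),"tool xyz from grasp",(R.T@(X-P)).round(1))
E
python3 nudge.py '[[0,0,26,0,0,0,27],[0,0,27,0,0,0,27],[0,0,15,0,0,0,27],[0,0,0,0,0,0,27]]'
```

```text
(466, 475) 206 [ 412. -148.  206.] rear 76.2 lat 10.7 tool xyz from grasp [-97.7  37.9 -75.6]
(480, 480) 206 [ 417. -210.  206.] rear 16.3 lat 25.3 tool xyz from grasp [-134.4   55.   -29. ]
(418, 322) 98 [ 420. -174.   98.] rear 49.2 lat 11.9 tool xyz from grasp [-38.1  14.   15.4]
(440, 308) 98 [ 437. -167.   98.] rear 50.9 lat -7.2 tool xyz from grasp [-26.6  28.7  10.9]
(432, 380) 150 [ 415. -142.  150.] rear 81.5 lat 6.4 tool xyz from grasp [-54.9  20.2 -43.4]
(486, 345) 206 [434.  52. 206.] rear 259.9 lat -72.0 tool xyz from grasp [  36.1   16.4 -224.6]
clock: 3.02
ee_pos: [413.5, -56.6, 145.7]
tool_rot: [0.361, 0.75, 0.517, -0.203]
wrist_force: [0.8, 0.3, -0.1]
width: 27.1
gripper_force: 0.0
```

```bash
python3 nudge.py '[[0,0,40,0,0,0,27],[0,0,40,0,0,0,27],[0,0,20,0,0,0,27],[0,0,20,0,0,0,27],[0,0,4,0,0,0,27]]';python3 - <<'E'
from plan import *; from geo import *
P,R=tool(0,np.radians(20),10,3);R=R@np.diag([-1,-1,1.])
rows(P,R,1)
E
```

```text
clock: 3.65
ee_pos: [422.7, -149.4, 64.4]
tool_rot: [0.361, 0.75, 0.516, -0.202]
wrist_force: [0.3, 0.8, -0.0]
width: 27.0
gripper_force: 0.0
target [ 421.7 -150.1   65.2] dist/row 1.4 rot/row 0.005 q [-0.7   0.22  0.36  2.28  0.86  1.1  -1.28]
[-1.4, -0.5, -0.1] [0.001, -0.003, 0.003]
```

```bash
python3 nudge.py '[[-1,0,0,0,0,0,27],[0,0,0,0,0,0,8],[0,0,0,0,0,0,8],[0,0,0,0,0,0,8]]' 100;python3 - <<'E'
from plan import *; from geo import *
# rotate about axis n through current knob axis: rows by 0.13
A=M.copy();p=s["ee_pos"].copy()
print(s["wrist_force"],s["moment"],s["q"])
for k in range(8):
    D=Ro.from_rotvec(n*0.13).as_matrix();p2=G+D@(p-G)
    print((A.T@(p2-p)).round(1).tolist(),(A.T@n*0.13).round(3).tolist());p=p2;A=D@A
E
```

```text
clock: 4.15
ee_pos: [423.1, -149.0, 65.7]
tool_rot: [0.361, 0.75, 0.517, -0.201]
wrist_force: [-2.4, 5.1, 5.7]
width: 10.0
gripper_force: 95.4
[-2.4094322   5.11918331  5.71694571] [ 0.5491964   0.15317842 -0.30626283] [-0.70272885  0.21838187  0.36421987  2.27841772  0.85837443  1.10527845
 -1.2817329 ]
[0.1, -0.6, -0.0] [-0.044, 0.0, -0.122]
[0.1, -0.6, -0.0] [-0.044, 0.0, -0.122]
[0.1, -0.6, -0.0] [-0.044, 0.0, -0.122]
[0.1, -0.6, -0.0] [-0.044, 0.0, -0.122]
[0.1, -0.6, -0.0] [-0.044, 0.0, -0.122]
[0.1, -0.6, -0.0] [-0.044, 0.0, -0.122]
[0.1, -0.6, -0.0] [-0.044, 0.0, -0.122]
[0.1, -0.6, -0.0] [-0.044, 0.0, -0.122]
```

```bash
python3 nudge.py '[[0,-0.6,0,-0.044,0,-0.122,8],[0,-0.6,0,-0.044,0,-0.122,8],[0,-0.6,0,-0.044,0,-0.122,8]]';python3 -c "
from st import *; print(s['q'].round(2),s['moment'])"
```

```text
clock: 4.53
ee_pos: [421.2, -148.9, 65.2]
tool_rot: [0.367, 0.617, 0.658, -0.23]
wrist_force: [-2.8, 4.9, 5.1]
width: 10.1
gripper_force: 95.7
[-0.73  0.16  0.33  2.38  1.    1.07 -1.06] [ 0.4232189   0.04946549 -0.48726569]
```

```bash
python3 nudge.py '[[1,-0.6,0,-0.04,0.06,-0.122,8],[1,-0.6,0,-0.032,0.06,-0.125,8],[1,-0.6,0,-0.025,0.06,-0.127,8]]';python3 - <<'E'
from plan import *; from geo import *
print(s['q'].round(2),s['moment'])
y=M[:,1];print("wing angle turned",np.arctan2(-y@e2,-y@e1)-np.pi/2-W0,"tilt",np.degrees(np.arcsin(-M[:,2]@-M[:,0]*0+ -(n@M[:,0]))),"n.y",n@y)
P=s['ee_pos']-19*M[:,2];d=P-G;print("grasp rel knob",d@e1,d@e2,d@n)
E
```

```text
clock: 4.9
ee_pos: [418.2, -147.3, 62.9]
tool_rot: [0.287, 0.483, 0.801, -0.206]
wrist_force: [-9.4, 8.3, 7.6]
width: 10.4
gripper_force: 94.7
[-0.6  -0.03  0.31  2.45  0.99  0.92 -0.51] [ 0.23865622  0.76095308 -1.08844835]
wing angle turned 0.7833336903666299 tilt 9.416749545068786 n.y 0.0007339505704221524
grasp rel knob 10.315572669091173 0.33495095524961066 4.006825352321554
```

```bash
python3 nudge.py '[[1.3,-0.3,0,-0.01,0.07,-0.06,8],[1,-0.5,0,-0.005,0.05,-0.1,8]]';python3 - <<'E'
from plan import *; from geo import *
print(s['q'].round(3),s['moment'])
y=M[:,1];print("wing angle turned",np.arctan2(-y@e2,-y@e1)-np.pi/2-W0,"tilt",np.degrees(np.arcsin(-(n@M[:,0]))),"n.y",n@y)
P=s['ee_pos']-19*M[:,2];d=P-G;print("grasp rel knob",d@e1,d@e2,d@n)
E
```

```text
clock: 5.15
ee_pos: [415.8, -146.5, 61.5]
tool_rot: [0.224, 0.428, 0.854, -0.193]
wrist_force: [-14.2, 10.4, 15.7]
width: 10.3
gripper_force: 95.6
[-0.568 -0.081  0.364  2.417  0.852  0.876 -0.152] [ 0.36196987  1.44012726 -1.46026004]
wing angle turned 0.940937084570773 tilt 2.455784210257263 n.y -0.000668622300055951
grasp rel knob 10.210681022753684 2.132852243047967 3.931953983485464
```

```bash
python3 nudge.py '[[0.4,-0.6,0,-0.004,0.02,-0.12,8],[0,0,0,0,0,0,8],[0,0,0,0,0,0,8]]';python3 - <<'E'
from plan import *; from geo import *
print(s['q'].round(3),s['moment'])
y=M[:,1];print("wing angle turned",np.arctan2(-y@e2,-y@e1)-np.pi/2-W0,"tilt",np.degrees(np.arcsin(-(n@M[:,0]))))
P=s['ee_pos']-19*M[:,2];d=P-G;print("grasp rel knob",d@e1,d@e2,d@n)
E
```

```text
clock: 5.52
ee_pos: [414.5, -147.0, 61.4]
tool_rot: [0.205, 0.378, 0.88, -0.201]
wrist_force: [-16.9, 11.0, 21.4]
width: 9.7
gripper_force: 96.4
[-5.670e-01 -8.600e-02  3.770e-01  2.412e+00  8.300e-01  8.740e-01
 -2.000e-03] [-0.17512114  1.60556086 -1.12081797]
wing angle turned 1.0600609019458005 tilt 1.42354347156722
grasp rel knob 9.843506425627481 3.445672752822141 3.8594133875299166
```

```bash
python3 nudge.py '[[0,0,0,0,0,0,30],[0,0,0,0,0,0,30],[0,0,-30,0,0,0,30],[0,0,-50,0,0,0,30],[0,0,-50,0,0,0,30]]';python3 - <<'E'
from plan import *; from geo import *
print(s['q'].round(3))
w=imaging.camera_info("wrist");im=imaging.camera("wrist");print(proj(w,[G,B]))
import pickle;pickle.dump(w,open("w2.pkl","wb"))
cv2.imwrite("pics/w2.png",cv2.resize(im,(800,600),interpolation=cv2.INTER_CUBIC))
E
```

```text
clock: 6.15
ee_pos: [387.9, -80.9, 170.1]
tool_rot: [0.205, 0.378, 0.88, -0.201]
wrist_force: [-7.5, 8.4, 17.8]
width: 30.2
gripper_force: 0.0
[-0.594 -0.302  0.172  2.323  0.679  1.229  0.057]
[[252.16036426 201.17087586]
 [252.11216031 203.50126093]]
```

View pics/w2.png

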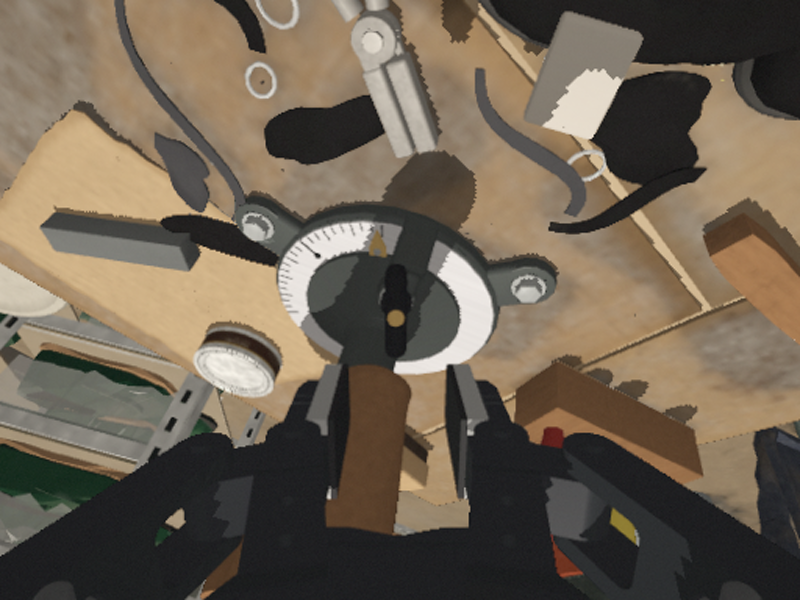

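```bash
python3 nudge.py '[[0,0,0,0,0,0,30]]'; cat > toe.py <<'E'
import sys
from plan import *
from geo import c
def toeR(al):
    y=np.r_[-np.sin(al),np.cos(al),0];z=np.r_[0,0,-1.];return np.c_[np.cross(y,z),y,z]
E
python3 - <<'E'
from toe import *
print(s["wrist_force"],s["moment"])
rows(np.array([440,-70,300.]),toeR(-1.258),4,hold=False)
E
```

```text
clock: 6.32
ee_pos: [389.4, -80.7, 169.8]
tool_rot: [0.207, 0.377, 0.88, -0.2]
wrist_force: [1.6, -0.7, -0.5]
width: 29.8
gripper_force: 0.0
[ 1.63472702 -0.66900939 -0.49873456] [0.50617264 0.25516334 0.02222353]
target [440. -70. 300.] dist/row 35.0 rot/row 0.183 q [-0.59 -0.3   0.17  2.32  0.68  1.22  0.06]
[-23.2, 4.8, -25.8] [-0.02, 0.146, 0.109]
[-18.5, 7.6, -28.7] [-0.02, 0.146, 0.109]
[-13.2, 10.0, -30.9] [-0.02, 0.146, 0.109]
[-7.4, 11.7, -32.2] [-0.02, 0.146, 0.109]
```

```bash
python3 nudge.py '[[-23,5,-26,-0.02,0.12,0.1,85],[-19,7,-29,-0.02,0.146,0.109,85],[-13,10,-31,-0.02,0.146,0.109,85],[-7,12,-32,-0.02,0.146,0.109,85]]'; python3 - <<'E'
from toe import *
rows(np.array([493,-363,280.]),toeR(-1.258),5,hold=False)
E
```

```text
clock: 6.82
ee_pos: [438.2, -69.1, 300.5]
tool_rot: [0.008, 0.587, 0.81, -0.004]
wrist_force: [-0.5, -0.3, -0.2]
width: 85.2
gripper_force: 0.0
target [ 493. -363.  280.] dist/row 59.9 rot/row 0.004 q [-0.35 -0.18  0.38  1.84  0.08  1.47  0.33]
[-59.2, -7.9, 5.2] [0.0, 0.004, 0.001]
[-59.2, -7.9, 5.0] [0.0, 0.004, 0.001]
[-59.2, -7.8, 4.7] [0.0, 0.004, 0.001]
[-59.3, -7.8, 4.5] [0.0, 0.004, 0.001]
[-59.3, -7.7, 4.3] [0.0, 0.004, 0.001]
```

```bash
python3 nudge.py '[[-59,-8,2,0,0.004,0,85],[-59,-8,2,0,0.004,0,85],[-59,-8,2,0,0.004,0,85],[-59,-8,2,0,0.004,0,85],[-59,-8,2,0,0.004,0,85]]'; python3 nudge.py '[[0,0,0,0,0,0,85]]'; python3 - <<'E'
from toe import *
w=imaging.camera_info("wrist");im=imaging.camera("wrist");cv2.imwrite("pics/w3.png",im)
print(s['ee_pos'],proj(w,[[493,-363,206],[499,-381,206]]))
hsv=cv2.cvtColor(im,cv2.COLOR_BGR2HSV)
m=((hsv[...,0]>4)&(hsv[...,0]<14)&(hsv[...,1]>120)&(hsv[...,2]>110)).astype(np.uint8)
k,L,st,_=cv2.connectedComponentsWithStats(m);j=1+np.argmax(st[1:,4]);print(st[j])
v,x=np.nonzero(L==j);X=plane(w,np.c_[x,v],206)[:,:2]-c
d=np.array([np.cos(-1.258),np.sin(-1.258)]);l=np.array([-d[1],d[0]])
a=X@d;b=X@l;print("tip reach",np.percentile(a,99.8))
for q in range(60,180,10):
    k=(abs(a-q)<3)
    if k.sum()>5: print(q,b[k].min().round(1),b[k].max().round(1))
E
```

```text
clock: 7.45
ee_pos: [492.6, -363.2, 293.4]
tool_rot: [0.001, 0.585, 0.811, -0.001]
wrist_force: [1.4, 0.7, -0.0]
width: 84.8
gripper_force: 0.0
clock: 7.58
ee_pos: [490.2, -366.5, 291.2]
tool_rot: [-0.0, 0.589, 0.808, -0.004]
wrist_force: [0.5, -0.8, -0.1]
width: 84.9
gripper_force: 0.0
[ 490.18874633 -366.51736204  291.16796657] [[259.55783113 196.89698705]
 [259.6704033  220.78138064]]
[472  52  10  13  31]
tip reach 58.81642279668702
60 144.8 147.5
```

View pics/w3.png

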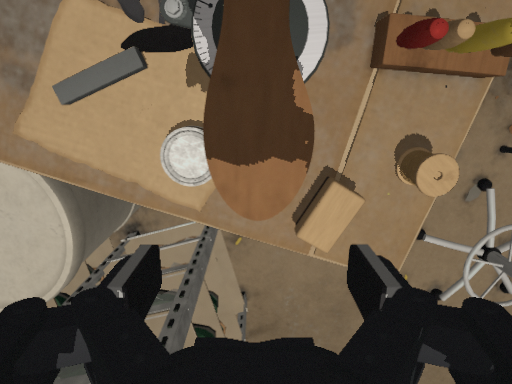

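```bash
python3 nudge.py '[[2.5,3.5,40,0,0,0,85],[0,0,40,0,0,0,85],[0,0,36,0,0,0,85],[0,0,0,0,0,0,85]]'; python3 nudge.py '[[0,0,0,0,0,0,40],[0,0,0,0,0,0,40],[0,0,0,0,0,0,40]]' 30; python3 - <<'E'
from toe import *
p=s['ee_pos'];print(s['moment']);d=p[:2]-c;rr=np.hypot(*d);al=np.arctan2(d[1],d[0]);print(rr,al)
dt=0.78/12
D=Ro.from_euler('z',dt).as_matrix();q=D@(p-np.r_[c,0])+np.r_[c,0]
print((M.T@(q-p)).round(2),(M.T@[0,0,dt]).round(3))
E
```

```text
clock: 8.12
ee_pos: [494.6, -354.5, 175.5]
tool_rot: [-0.001, 0.584, 0.812, -0.0]
wrist_force: [0.0, 0.4, 0.8]
width: 84.5
gripper_force: 0.0
clock: 8.5
ee_pos: [496.4, -357.6, 180.6]
tool_rot: [0.002, 0.584, 0.811, 0.0]
wrist_force: [-5.1, 2.3, 6.9]
width: 65.5
gripper_force: 31.0
[0.48355271 0.9631526  0.18817813]
149.0820350927578 -1.2256570247157428
[0.54 9.67 0.03] [-0.     0.    -0.065]
```

```bash
R1='[0.5,9.7,0,0,0,-0.065,40]'; python3 nudge.py '[[0.5,9.7,0,0,0,-0.065,40],[0.5,9.7,0,0,0,-0.065,40],[0.5,9.7,0,0,0,-0.065,40]]'; python3 nudge.py '[[0.5,9.7,0,0,0,-0.065,40],[0.5,9.7,0,0,0,-0.065,40],[0.5,9.7,0,0,0,-0.065,40],[0,0,0,0,0,0,40]]'; python3 - <<'E'
from toe import *
p=s['ee_pos'];d=p[:2]-c;print(np.hypot(*d),np.arctan2(d[1],d[0]),s['q'].round(2))
E
```

```text
clock: 8.88
ee_pos: [522.9, -345.4, 180.7]
tool_rot: [0.002, 0.502, 0.865, -0.0]
wrist_force: [-4.5, 0.9, 6.4]
width: 65.2
gripper_force: 30.9
clock: 9.38
ee_pos: [547.1, -327.7, 180.7]
tool_rot: [0.003, 0.415, 0.91, -0.001]
wrist_force: [-3.1, 1.6, 4.7]
width: 65.2
gripper_force: 31.0
149.70554098501717 -0.8296637992517496 [-0.01  0.36  0.64  1.58 -0.22  1.27  1.38]
```

```bash
python3 nudge.py '[[0.5,9.7,0,0,0,-0.065,40],[0.5,9.7,0,0,0,-0.065,40],[0.5,9.7,0,0,0,-0.065,40],[0.5,9.7,0,0,0,-0.065,40],[0,0,0,0,0,0,40]]'; python3 - <<'E'
from toe import *
p=s['ee_pos'];d=p[:2]-c;print(np.hypot(*d),np.arctan2(d[1],d[0]),s['q'].round(2))
im=imaging.camera("top");cv2.imwrite("pics/top2.png",im)
cv2.imwrite("pics/top2c.png",cv2.resize(im[210:310,140:260],(720,600),interpolation=cv2.INTER_CUBIC))
E
```

```text
clock: 10.0
ee_pos: [572.2, -298.5, 180.7]
tool_rot: [0.003, 0.294, 0.956, -0.001]
wrist_force: [-4.0, 0.7, 4.7]
width: 65.5
gripper_force: 31.0
150.07540516668297 -0.5717260303489875 [-0.02  0.37  0.58  1.56 -0.21  1.27  1.57]
```

View pics/top2c.png

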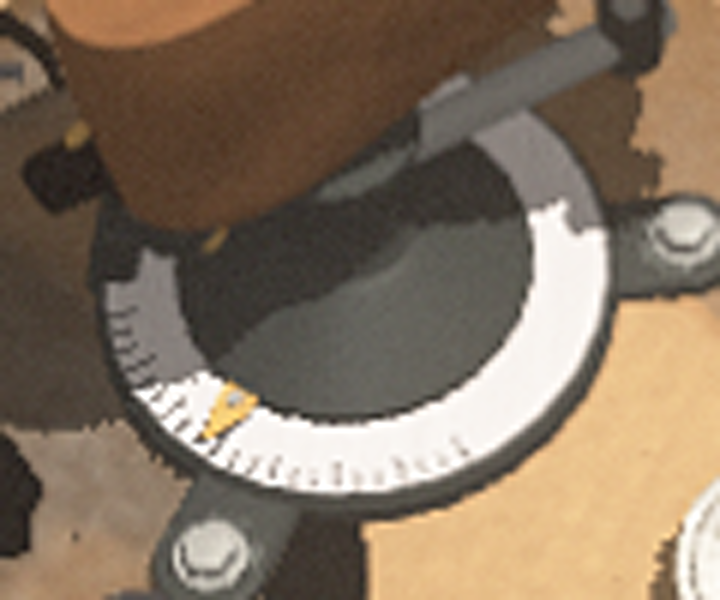

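```bash
python3 - <<'E'
from toe import *
T=imaging.camera_info("top")
def cen(im,z,off,sc,pt):
    X=plane(T,(off[0]+(pt[0]+.5)/sc-.5,off[1]+(pt[1]+.5)/sc-.5),z)[0];d=X[:2]-c;return X.round(1),np.hypot(*d).round(1),np.arctan2(d[1],d[0]).round(3)
print("now",cen(0,18,(140,210),6,(205,438)))
a=cv2.imread("pics/top0.png");b=cv2.imread("pics/top2.png")
# brass mask tips in both
for n,im in(("0",a),("2",b)):
    h=cv2.cvtColor(im,cv2.COLOR_BGR2HSV);m=(h[...,0]>10)&(h[...,0]<32)&(h[...,1]>110)
    v,u=np.nonzero(m);P=plane(T,np.c_[u,v],18);d=P[:,:2]-c;rr=np.hypot(*d.T);A=np.arctan2(d[:,1],d[:,0])
    k=(rr>54)&(rr<79)&(A>2)&(A<3.3)
    print(n,k.sum(),"mean ang",A[k].mean(),"tip",A[k&(rr>70)].mean(),rr[k].max())
# mark: darkest angular bin in ring radii 62..76 of image 0, z 13.5
g=cv2.cvtColor(a,cv2.COLOR_BGR2GRAY)
for z in(13.5,14.5):
  for (r0,r1) in((62,68),(68,77)):
    an=np.arange(2.9,3.25,.01);val=[]
    for t in an:
        q=np.linspace(r0,r1,12);X=np.c_[c[0]+q*np.cos(t),c[1]+q*np.sin(t),np.full(12,z)]
        p=proj(T,X).astype(np.float32);val.append(cv2.remap(g,p[:,0],p[:,1],cv2.INTER_LINEAR).mean())
    print(z,r0,[(round(float(an[i]),2),int(val[i])) for i in range(0,35,1) if val[i]<np.median(val)-15])
E
```

```text
now (array([ 370.6, -206.5,   18. ]), np.float64(76.2), np.float64(2.999))
0 25 mean ang 2.2964587758392425 tip 2.2829641209523936 75.25639560603834
2 34 mean ang 3.0019568843366886 tip 2.9998588217654727 76.07084497474314
13.5 62 [(2.99, 214), (3.0, 190), (3.01, 159), (3.02, 128), (3.03, 103), (3.04, 103), (3.05, 131), (3.06, 169), (3.07, 202)]
13.5 68 [(2.95, 213), (3.02, 184), (3.03, 152), (3.04, 148), (3.05, 177), (3.06, 213), (3.13, 215), (3.21, 215), (3.22, 214)]
14.5 62 [(3.0, 204), (3.01, 176), (3.02, 145), (3.03, 116), (3.04, 101), (3.05, 111), (3.06, 144), (3.07, 182), (3.08, 210)]
14.5 68 [(3.02, 206), (3.03, 169), (3.04, 147), (3.05, 158), (3.06, 193), (3.22, 216)]
```

```bash
python3 nudge.py '[[0.3,6.2,0,0,0,-0.041,40],[0,0,0,0,0,0,40],[0,0,0,0,0,0,40]]'; python3 - <<'E'
from toe import *
T=imaging.camera_info("top");b=imaging.camera("top");cv2.imwrite("pics/top3.png",b)
p=s['ee_pos'];d=p[:2]-c;print(np.arctan2(d[1],d[0]))
h=cv2.cvtColor(b,cv2.COLOR_BGR2HSV);m=(h[...,0]>10)&(h[...,0]<32)&(h[...,1]>110)
v,u=np.nonzero(m);P=plane(T,np.c_[u,v],18);d=P[:,:2]-c;rr=np.hypot(*d.T);A=np.arctan2(d[:,1],d[:,0])
k=(rr>54)&(rr<79)&(A>2)&(A<3.3);print(k.sum(),A[k].mean(),A[k&(rr>70)].mean())
E
```

```text
clock: 10.42
ee_pos: [575.3, -293.5, 180.7]
tool_rot: [0.003, 0.275, 0.962, -0.001]
wrist_force: [-3.2, 0.6, 6.3]
width: 65.4
gripper_force: 31.0
-0.5322642156684411
36 3.0376195667387327 3.0367837179594077
```

```bash
python3 nudge.py '[[0,0,0,0,0,0,85],[0,0,0,0,0,0,85],[0,0,-40,0,0,0,85],[0,0,-50,0,0,0,85],[0,0,-25,0,0,0,85]]'; python3 - <<'E'
from toe import *; from geo import *
ha=1.884+.78
h=np.array([np.cos(ha),np.sin(ha)]);l=np.array([-h[1],h[0]])
def clr(X,hw=32):
    d=X[:,:2]-c;a=d@h;b=abs(d@l)
    dist=np.where(a<73-hw,b-hw,np.hypot(np.maximum(a-(73-hw),0),b)-hw)
    return np.maximum(dist,np.maximum(98-X[:,2],X[:,2]-206)).min()
g=np.linspace(-1,1,11)
def box(P,M,hx,hy,z0,z1):
    return P+np.array([(i*hx,j*hy,k) for i in g for j in g for k in np.linspace(z0,z1,12)])@M.T
for t in(-10,0,10,20):
  for sh in(0,6):
    o=[]
    for k in(1.06,.7,.35,0,-.1):
        P,R=tool(k,np.radians(t),sh,3)
        o.append((clr(box(P,R,42,42,-200,-54)).round(0),clr(box(P,R,11,35 if k==1.06 else 24,-54,10)).round(0)))
    print(t,sh,[(float(a),float(b)) for a,b in o],(P-200*R[:,2]).round(0))
T=imaging.camera_info("top");b=imaging.camera("top")
hh=cv2.cvtColor(b,cv2.COLOR_BGR2HSV);m=(hh[...,0]>10)&(hh[...,0]<32)&(hh[...,1]>110)
v,u=np.nonzero(m);P=plane(T,np.c_[u,v],18);d=P[:,:2]-c;rr=np.hypot(*d.T);A=np.arctan2(d[:,1],d[:,0])
k=(rr>54)&(rr<79)&(A>2)&(A<3.3);print(k.sum(),A[k].mean(),A[k&(rr>70)].mean())
P,R=tool(1.05,np.radians(8),6,3);R=R@np.diag([-1,-1,1.])
mid=np.array([450,-70,300.]);rows(mid,toeR(-1.258),5,hold=False)
E
```

```text
clock: 11.1
ee_pos: [575.3, -293.2, 296.3]
tool_rot: [0.003, 0.275, 0.961, -0.001]
wrist_force: [-0.5, -0.3, -0.3]
width: 84.6
gripper_force: 0.0
-10 0 [(-12.0, -1.0), (-3.0, 8.0), (1.0, 12.0), (-3.0, 12.0), (-6.0, 11.0)] [363. -76. 262.]
-10 6 [(-8.0, 3.0), (2.0, 13.0), (6.0, 17.0), (2.0, 16.0), (-1.0, 16.0)] [366. -71. 260.]
0 0 [(-2.0, -0.0), (8.0, 9.0), (13.0, 13.0), (8.0, 12.0), (5.0, 10.0)] [378. -46. 251.]
0 6 [(3.0, 5.0), (13.0, 12.0), (18.0, 17.0), (14.0, 16.0), (11.0, 15.0)] [380. -41. 249.]
10 0 [(9.0, 1.0), (20.0, 8.0), (24.0, 12.0), (20.0, 11.0), (17.0, 9.0)] [393. -19. 236.]
10 6 [(14.0, 4.0), (25.0, 13.0), (30.0, 16.0), (26.0, 15.0), (23.0, 13.0)] [396. -14. 233.]
20 0 [(21.0, 0.0), (32.0, 10.0), (36.0, 12.0), (32.0, 10.0), (29.0, 8.0)] [410.   4. 215.]
20 6 [(26.0, 5.0), (37.0, 13.0), (41.0, 16.0), (37.0, 14.0), (35.0, 13.0)] [412.   9. 213.]
36 3.0376195667387327 3.0367837179594077
target [450. -70. 300.] dist/row 51.2 rot/row 0.14 q [-0.02  0.31  0.59  1.39 -0.17  1.49  1.57]
[44.9, 24.6, -1.1] [0.001, 0.001, 0.14]
[47.9, 18.1, -1.0] [0.001, 0.001, 0.14]
[49.9, 11.2, -0.9] [0.001, 0.001, 0.14]
[51.0, 4.2, -0.9] [0.001, 0.001, 0.14]
[51.1, -3.0, -0.8] [0.001, 0.001, 0.14]
```

```bash
python3 nudge.py '[[45,25,-1,0,0,0.14,50],[48,18,-1,0,0,0.14,50],[50,11,-1,0,0,0.14,50],[51,4,-1,0,0,0.14,30],[51,-3,-1,0,0,0.14,30]]'; python3 nudge.py '[[0,0,0,0,0,0,30]]'; python3 - <<'E'
from toe import *; from geo import *
P,R=tool(1.05,np.radians(3),6,3);R=R@np.diag([-1,-1,1.])
rows(P-95*R[:,2],R,4)
E
```

```text
clock: 11.78
ee_pos: [447.7, -67.7, 297.0]
tool_rot: [0.002, 0.59, 0.807, 0.0]
wrist_force: [-0.3, -0.5, 0.4]
width: 30.1
gripper_force: 0.0
clock: 11.9
ee_pos: [447.7, -65.5, 297.2]
tool_rot: [0.001, 0.586, 0.811, 0.001]
wrist_force: [0.3, -0.1, 0.4]
width: 30.0
gripper_force: 0.0
target [ 395.9 -100.9  141.2] dist/row 42.0 rot/row 0.185 q [-0.39 -0.16  0.42  1.82  0.07  1.46  0.34]
[-4.3, -15.2, 39.0] [0.02, -0.152, -0.105]
[3.2, -14.5, 39.4] [0.02, -0.152, -0.105]
[10.6, -13.0, 38.6] [0.02, -0.152, -0.105]
[17.5, -10.7, 36.7] [0.02, -0.152, -0.105]
```

```bash
python3 nudge.py '[[-4,-15,39,0.02,-0.15,-0.105,30],[3,-14.5,39,0.02,-0.15,-0.105,30],[10.6,-13,38,0.02,-0.15,-0.105,30],[17,-11,36,0.02,-0.15,-0.105,30],[0,0,0,0,0,0,30]]'; python3 - <<'E'
from toe import *; from geo import *
P,R=tool(1.05,np.radians(3),6,3);R=R@np.diag([-1,-1,1.])
rows(P,R,3)
w=imaging.camera_info("wrist");im=imaging.camera("wrist");print(proj(w,[G,B]))
cv2.imwrite("pics/w4.png",im[60:330,90:420])
E
```

```text
clock: 12.52
ee_pos: [389.7, -105.9, 137.2]
tool_rot: [0.21, 0.38, 0.876, -0.209]
wrist_force: [0.8, -0.2, 0.2]
width: 30.2
gripper_force: 0.0
target [ 417.6 -150.6   63.2] dist/row 30.3 rot/row 0.007 q [-0.44 -0.25  0.09  2.37  0.71  1.12  0.05]
[-1.4, 2.8, 30.1] [-0.005, -0.004, 0.002]
[-1.3, 2.6, 30.1] [-0.005, -0.004, 0.002]
[-1.2, 2.5, 30.1] [-0.005, -0.004, 0.002]
[[264.24325409 217.74929878]
 [264.3785326  221.02618469]]
```

View pics/w4.png

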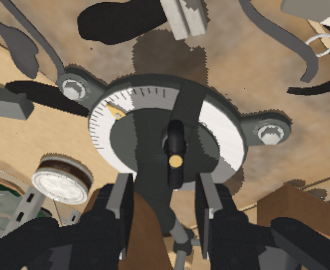

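```bash
python3 nudge.py '[[-1.4,3,30,-0.005,-0.004,0.002,30],[-1.3,3,30,-0.005,-0.004,0.002,30],[-1.2,2.5,18,-0.005,-0.004,0.002,30],[0,0,11,0,0,0,30],[0,0,0,0,0,0,30]]'; python3 - <<'E'
from toe import *; from geo import *
P,R=tool(1.05,np.radians(3),6,3);R=R@np.diag([-1,-1,1.])
rows(P,R,1)
E
```

```text
clock: 13.2
ee_pos: [426.6, -148.5, 71.5]
tool_rot: [0.224, 0.384, 0.873, -0.2]
wrist_force: [-0.5, 0.3, 0.6]
width: 29.8
gripper_force: 0.0
target [ 417.6 -150.6   63.2] dist/row 12.5 rot/row 0.017 q [-0.37 -0.08  0.18  2.4   0.85  0.86 -0.03]
[8.8, -6.7, 5.7] [0.009, 0.006, -0.013]
```

```bash
python3 nudge.py '[[8.5,-6.5,5.5,0.009,0.006,-0.013,30],[0,0,0,0,0,0,30]]'; python3 - <<'E'
from toe import *; from geo import *
P,R=tool(1.05,np.radians(3),6,3);R=R@np.diag([-1,-1,1.])
rows(P,R,1)
E
```

```text
clock: 13.45
ee_pos: [415.8, -149.9, 62.3]
tool_rot: [0.218, 0.378, 0.876, -0.204]
wrist_force: [-0.9, 0.3, -0.3]
width: 29.8
gripper_force: 0.0
target [ 417.6 -150.6   63.2] dist/row 2.1 rot/row 0.003 q [-0.37 -0.08  0.17  2.42  0.85  0.86 -0.03]
[-2.0, 0.7, 0.1] [0.0, -0.001, 0.003]
```

```bash
python3 nudge.py '[[-1,0.7,0,0,0,0,30],[0,0,0,0,0,0,8],[0,0,0,0,0,0,8],[0,0,0,0,0,0,8]]' 100; python3 - <<'E'
from toe import *; from geo import *
A=M;p=s["ee_pos"];D=Ro.from_rotvec(-n*0.15).as_matrix();p2=G+D@(p-G)
print((A.T@(p2-p)).round(2),(A.T@n*-0.15).round(3),s["wrist_force"],s["moment"],s["width"])
E
```

```text
clock: 13.95
ee_pos: [417.6, -150.1, 63.7]
tool_rot: [0.219, 0.378, 0.876, -0.205]
wrist_force: [-5.2, 2.6, 8.4]
width: 10.1
gripper_force: 93.8
[-0.09  0.75  0.  ] [0.008 0.    0.15 ] [-5.2058402   2.57530571  8.36242781] [ 0.16702401  0.80177007 -0.34498037] 10.06593920989691
```

```bash
cat > kn.py <<'E'
from toe import *; from geo import *
y=M[:,1];print("turned",(np.arctan2(-y@e2,-y@e1)-np.pi/2-W0).round(3),"tilt",np.degrees(np.arcsin(-(n@M[:,0]))).round(1),"q",s['q'].round(2),"mom.n",(s['moment']@n).round(2),"F",s['wrist_force'].round(1))
d=s['ee_pos']-19*M[:,2]-G;print("grasp rel knob",(d@e1).round(1),(d@e2).round(1),(d@n).round(1))
E
python3 nudge.py '[[0,0.8,0,0.008,0,0.15,8],[0,0.8,0,0.008,0,0.15,8],[0,0.8,0,0.008,0,0.15,8]]'; python3 kn.py
```

```text
clock: 14.32
ee_pos: [420.0, -148.8, 63.5]
tool_rot: [0.255, 0.568, 0.766, -0.16]
wrist_force: [-3.3, 0.8, 7.3]
width: 9.9
gripper_force: 93.6
turned 0.598 tilt 3.1 q [-0.36 -0.05  0.16  2.39  0.84  0.88 -0.49] mom.n 0.35 F [-3.3  0.8  7.3]
grasp rel knob 6.2 -1.2 3.7
```

```bash
python3 nudge.py '[[0,0.8,0,0.008,0,0.15,8],[0,0.8,0,0.008,0,0.15,8]]'; python3 kn.py; python3 nudge.py '[[0,0.8,0,0.008,0,0.15,8],[0,0.6,0,0.005,0,0.1,8]]'; python3 kn.py
```

```text
clock: 14.58
ee_pos: [421.8, -148.4, 63.7]
tool_rot: [0.272, 0.678, 0.671, -0.126]
wrist_force: [-2.9, 0.8, 5.8]
width: 9.9
gripper_force: 93.6
turned 0.298 tilt 3.1 q [-0.36 -0.03  0.16  2.38  0.82  0.89 -0.78] mom.n 0.43 F [-2.9  0.8  5.8]
grasp rel knob 5.7 -3.3 3.7
clock: 14.82
ee_pos: [423.2, -148.5, 64.1]
tool_rot: [0.281, 0.758, 0.581, -0.096]
wrist_force: [-2.7, -0.5, 7.7]
width: 9.9
gripper_force: 93.7
turned 0.049 tilt 3.1 q [-0.35 -0.02  0.16  2.36  0.81  0.9  -1.01] mom.n 0.52 F [-2.7 -0.5  7.7]
grasp rel knob 4.9 -4.8 3.7
```

Nearly there; press on to the stop, watching the moment.

```bash
for i in 1 ; do python3 nudge.py '[[0,0.3,0,0.003,0,0.06,8],[0,0,0,0,0,0,8]]' >/dev/null; python3 kn.py; python3 nudge.py '[[0,0.3,0,0.003,0,0.06,8],[0,0,0,0,0,0,8]]'>/dev/null; python3 kn.py; done
```

```text
turned -0.008 tilt 3.0 q [-0.35 -0.02  0.16  2.36  0.8   0.9  -1.06] mom.n 0.33 F [-2.5 -0.1  5.5]
grasp rel knob 4.7 -5.2 3.8
turned -0.068 tilt 3.0 q [-0.35 -0.02  0.16  2.36  0.8   0.9  -1.12] mom.n 0.43 F [-1.4  0.2  5.1]
grasp rel knob 4.4 -5.5 3.7
```

```bash
python3 nudge.py '[[0,0.3,0,0.003,0,0.05,8],[0,0,0,0,0,0,8]]' >/dev/null; python3 kn.py; python3 nudge.py '[[0,0.3,0,0.003,0,0.05,8],[0,0,0,0,0,0,8]]'>/dev/null; python3 kn.py;python3 - <<'E'
from toe import *
T=imaging.camera_info("top");b=imaging.camera("top");h=cv2.cvtColor(b,cv2.COLOR_BGR2HSV);m=(h[...,0]>10)&(h[...,0]<32)&(h[...,1]>110)
v,u=np.nonzero(m);P=plane(T,np.c_[u,v],18);d=P[:,:2]-c;rr=np.hypot(*d.T);A=np.arctan2(d[:,1],d[:,0])
k=(rr>54)&(rr<79)&(A>2)&(A<3.3);print(k.sum(),A[k].mean(),A[k&(rr>70)].mean())
E
```

```text
turned -0.113 tilt 3.1 q [-0.35 -0.02  0.16  2.36  0.8   0.9  -1.16] mom.n 1.68 F [-4.1  2.   7.6]
grasp rel knob 4.3 -5.5 3.8
turned -0.16 tilt 3.1 q [-0.35 -0.02  0.16  2.35  0.79  0.91 -1.21] mom.n 2.4 F [-5.   2.1  8.7]
grasp rel knob 4.3 -5.5 3.8
36 3.0376195667387327 3.0367837179594077
```

```bash
python3 nudge.py '[[0,0,0,0,0,-0.05,30],[0,0,0,0,0,0,30],[0,0,-25,0,0,0,30],[0,0,-30,0,0,0,30],[-10,0,-35,0,0,0,30]]'; python3 nudge.py '[[0,0,0,0,0,0,30]]'; python3 - <<'E'
from toe import *;from geo import *
print(s['q'].round(2))
T=imaging.camera_info("top");b=imaging.camera("top");h=cv2.cvtColor(b,cv2.COLOR_BGR2HSV);m=(h[...,0]>10)&(h[...,0]<32)&(h[...,1]>110)
v,u=np.nonzero(m);P=plane(T,np.c_[u,v],18);d=P[:,:2]-c;rr=np.hypot(*d.T);A=np.arctan2(d[:,1],d[:,0])
k=(rr>54)&(rr<79)&(A>2)&(A<3.3);print(k.sum(),A[k].mean(),A[k&(rr>70)].mean())
im=imaging.camera("wrist");cv2.imwrite("pics/w5.png",im)
E
```

```text
clock: 16.5
ee_pos: [403.6, -108.0, 142.9]
tool_rot: [0.282, 0.806, 0.515, -0.076]
wrist_force: [0.5, -0.1, 0.2]
width: 30.0
gripper_force: 0.0
clock: 16.62
ee_pos: [405.5, -107.3, 144.5]
tool_rot: [0.283, 0.806, 0.515, -0.073]
wrist_force: [-0.2, -0.1, -0.3]
width: 30.2
gripper_force: 0.0
[-0.41 -0.19  0.09  2.31  0.68  1.14 -1.09]
37 3.037834554148123 3.0367837179594077
```

View pics/w5.png

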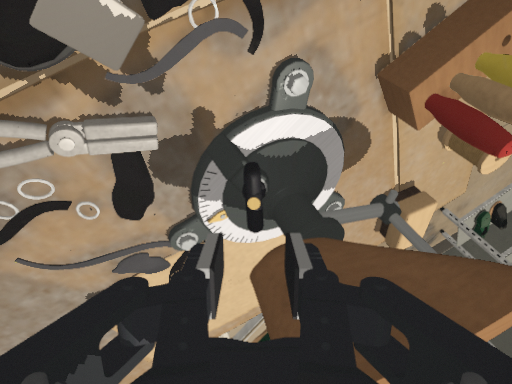

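The knob's wings sit around (253,195), in line with the tool at its tight angle. The brass pointer at (215,215) has not moved since it was set. The gripper is clear of everything.

```bash
python3 -c "
from workcell import r, imaging
print(r.close_job())"
```

```text
the job is handed in; nothing more can be done
None
```

The job is handed in, with no verdict shown: I loosened the knob about 1.06 rad, swung the last until the pointer measured 0.003 rad from the setting line, and screwed the knob back to its stop; the pointer had not moved, and I did not re-measure the tin, brush and spool.

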